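Sweep the draughtsmen into the drawer of the draughts box

TASK

The game is over: with your fingers, sweep all five draughtsmen off the board over its front edge into the open drawer of the draughts box, sliding them rather than picking any of them up. Then push the drawer fully shut. Leave the espresso cup standing where it is on the board, and do not disturb the other things on the table.

Things in the scene. Friction and masses are not known exactly. Their poses are not given: they have to be found in the camera images.
- box: the draughts box, standing fixed on the table: a wooden box 280 x 280 mm and 75 mm high (origin: centre of its underside; z up) whose flat top is the chequered draughts board, with no raised rim. Its x axis points from the front to the rear; the drawer comes out of the front, towards -x. The board's front edge is the line x = -140 mm, z = 75 mm, its sides are at y = +-140 mm
- edge (a point): the middle of the board's front edge, on top (axes as the box): what is swept over this edge falls into the open drawer
- drawer (a joint): how far the drawer is open, in m: 0 is fully shut, it grows as the drawer comes out of the front (to -x of the box), 0.16 at most. It slides with about 2 N of friction and stays where it is left
- drawer_front (a point): centre of the outer face of the drawer's front panel (axes as the box): an upright dark wooden panel 278 mm wide (along y) and 56 mm high (28 mm above and below this point), 12 mm thick; this point is 34 mm above the table. A brass knob, 18 mm across, stands 20 mm out of it here, so push beside the knob. With the drawer shut the panel's face is 12 mm in front of the board's front edge
- drawer_in (a point): centre of the drawer's green inner floor (axes as the box, moves with the drawer): inside, the drawer is 236 mm long (x) and 228 mm wide (y); its walls are 41 mm high inside and lie below the board
- man1_c (a point): black draughtsman lying flat on the board: a weighted disc 26 mm across, 9 mm thick, about 14 g; this point is its centre, 4.5 mm above the board
- man2_c (a point): bright red draughtsman lying flat on the board: a weighted disc 26 mm across, 9 mm thick, about 14 g; this point is its centre, 4.5 mm above the board
- man3_c (a point): black draughtsman lying flat on the board: a weighted disc 26 mm across, 9 mm thick, about 14 g; this point is its centre, 4.5 mm above the board
- man4_c (a point): bright red draughtsman lying flat on the board: a weighted disc 26 mm across, 9 mm thick, about 14 g; this point is its centre, 4.5 mm above the board
- man5_c (a point): bright red draughtsman lying flat on the board: a weighted disc 26 mm across, 9 mm thick, about 14 g; this point is its centre, 4.5 mm above the board
- cup: bright blue handleless espresso cup, 60 mm across and 58 mm high, standing on the board near one of its rear corners; origin at the centre of its underside; to be left alone
- candle: amber glass candle jar with a brass lid, 74 mm across and 78 mm high, on the table close beside the draughts box; origin at the centre of its underside; to be left alone
- books: two stacked hardback books, 115 x 180 mm, 50 mm high; origin at the centre of its underside; to be left alone
- clock: round brass alarm clock, 96 mm across, 106 mm high; origin at the centre of its underside; to be left alone
- mug: white mug, 82 mm across, 92 mm high; origin at the centre of its underside; to be left alone
- case: blue spectacle case, 60 x 160 mm, 40 mm high; origin at the centre of its underside; to be left alone
- remote: black remote control, 45 x 170 mm, 20 mm high; origin at the centre of its underside; to be left alone

How it is judged:
By the outcome, as a careful person would: the job done as asked, in the order asked, and still so for the second after the job is handed in, with the robot touching nothing.
It also fails if it takes over 69 s, if anything falls off the work surface, if the arm or the gripper's body presses on something with over 40 N, if the wrist force passes 120 N, or if a joint passes its speed limit or range.

ROBOT

A 6-joint arm with a two-finger parallel gripper is mounted at the origin on the work surface. World frame = base frame: x ahead of the robot, y to its left, z up, the work surface at z = 0. Lengths are in m, angles in rad, forces in N, time in s.
With the tool pointing down it reaches from about 0.2 to 0.875 m from the base axis. Payload 3.4 kg.
Tool frame: the origin (TCP) lies midway between the tips of the shut fingers; the grasp point (between the pads) lies 19 mm behind it; z points along the fingers, y is the line along which they close (so a half turn about z gives the same grasp; the last joint's range is limited). The gripper opens to 94 mm and grips with 3 to 60 N. Pads are 16 mm wide; open, the fingers measure 119 mm over their backs; the gripper's body (75 mm by 177 mm) begins 78 mm behind the grasp point.
Start: joints at [1.002, 0.276, 1.505, -0, 1.361, -0.121], TCP at [0.249, 0.518, 0.183] pointing down, gripper open.
Joint ranges: [-2.89, 2.89], [-0.75, 2.08], [0.22, 2.7], [-1.18, 4.32], [0.11, 2.71], [-2.7, 2.7]. Speed limits (rad/s): [2.57, 2.57, 3.14, 3.14, 3.14, 3.14].

INTERFACE

Orientations are given as a unit quaternion [x, y, z, w].
In Python, from station import bot gives the robot as it stands.
- The arm moves only by the tool apply_moves, never from a script. Its argument "steps" is one flat list of numbers, 4 for each row, row after row: the shift along the tool's x, y, z in mm, then the turn about the tool's z in degrees. In form: [tx, ty, tz, roll, tx, ty, tz, roll, ...]. A call has exactly 8 rows; each row shifts and turns the commanded pose from where the row before left it, along the tool's axes as they then stand; what a row does not reach is not made up. A row lasts 1/8 s, in which the tool goes at most 62.5 mm and 10.7 degrees, less where a joint would pass 70% of its speed; a pose out of reach is approached as far as the arm can. A call is refused whole if a number of a shift passes 62.5 or a number of a turn 10.7, either way. A call with a gripper value outside its range is refused whole. "claw" is the opening, from -1 (shut) to 1 (fully open), so that 0 is half open, set as the call begins (left out, the last holds). The fingers move at their own pace and stop on an object; "squeeze" is the grip in N (left out, the last holds). Time passes only in rows, so rows that do not move let the fingers close, or fill a call up. It gives the time, the measured TCP pose, the force, the opening and the grip force at its end, in the units of the state.
- bot.get_obs(): the state, without advancing time (a new reading comes with each control period).
- bot.read_camera(name): name is "side" or "top"; returns the picture (400x640x3 uint8, blue, green, red); there is no depth.
- bot.camera_model(name): a dict with "intrinsics" (3x3 intrinsics, pixels), "pose" (4x4, takes a point from camera to world coordinates). Camera axes: x right, y down, z forward; pixel columns grow to the right and rows downward; lengths in m; the calibration is good to about 2 mm. A picture is of the moment at which its call begins. camera_model takes no time and is no camera call.
- bot.close_job(): hands the job in; it is judged then, once.
The state is a dict: "clock": time; "q": joint angles; "dq": joint speeds; "effort": joint torques, N m; "eef_pos": TCP position; "tcp_rot": TCP orientation; "contact_force": force on the tool from outside, world axes, zero at the start; "wrist_torque": the same for the moment, N m; "gripper_width": finger opening in m; "grasp_force": force on a finger pad.
Only numpy, scipy, OpenCV 4.12 (cv2) and the standard library are available. Lean on these libraries where they do the work, as an engineer would, in place of code of your own. Each camera call takes 0.05 s, during which the arm holds its last target. There are 200 camera calls.

## Working session

There is one attempt and no reset: what is moved stays moved. The work goes in short steps, Python scripts to look and compute and a tool call to move; the robot and the scene stay as the last step left them, time stands still between calls to the robot, and variables do not carry over. Pictures are saved under pics/ and viewed, at most 10 in all, crops included, and the job is handed in when it is done.

Besides the shell and the picture viewer there is one more tool, called after ">>>" as a command line: name --argument value ..., lists and objects as JSON in quotes. apply_moves: Moves the arm, as the interface text tells. Its arguments: {"type":"object","properties":{"steps":{"type":"array"},"claw":{"type":"number"},"squeeze":{"type":"number"}},"required":["steps"]}

```bash
mkdir -p pics; python3 - <<'E'
from station import bot
import cv2,numpy as np
for n in("top","side"):
    cv2.imwrite(f"pics/{n}0.png",bot.read_camera(n))
    m=bot.camera_model(n);print(n,np.round(m["intrinsics"],1).tolist(),np.round(m["pose"],3).tolist())
o=bot.get_obs();print(o["clock"],o["eef_pos"],o["tcp_rot"],o["gripper_width"])
E
```

```text
top [[444.7, 0.0, 322.8], [0.0, 444.7, 203.1], [0.0, 0.0, 1.0]] [[0.012, -0.996, 0.086, 0.425], [-1.0, -0.011, 0.013, -0.013], [-0.012, -0.087, -0.996, 1.514], [0.0, 0.0, 0.0, 1.0]]
side [[445.4, 0.0, 319.3], [0.0, 445.4, 201.1], [0.0, 0.0, 1.0]] [[0.981, -0.101, 0.168, 0.287], [-0.196, -0.529, 0.826, -1.256], [0.005, -0.842, -0.539, 0.87], [0.0, 0.0, 0.0, 1.0]]
0.1 [0.24869328 0.51787334 0.18253498] [ 2.22039635e-01  9.75037336e-01 -7.22541651e-04 -2.69641550e-04] 0.09378484326466485
```

View pics/top0.png

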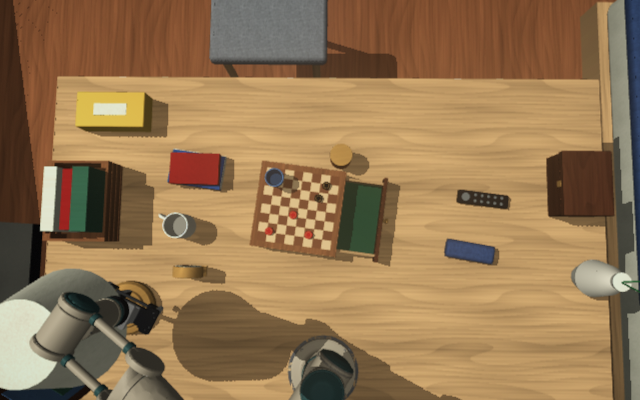

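View pics/side0.png

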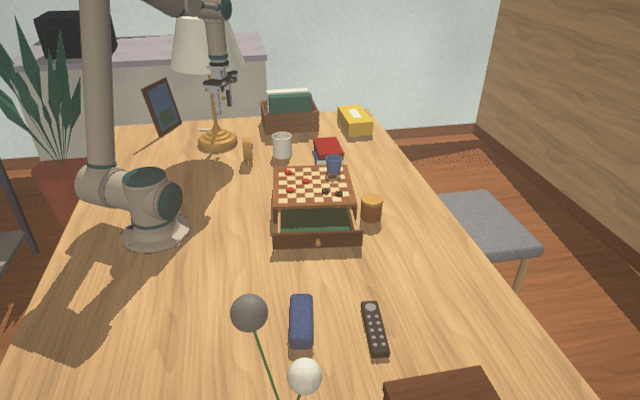

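The top view shows the board at about u 250-345, v 162-258, with the drawer open to the right (world -y). The cup is at (275,177), the candle at (341,155), red men near (270,231), (293,214) and (309,235), and black men near (326,186) and (319,198).

```bash
cat > h.py <<'E'
from station import bot
import cv2,numpy as np
def ray(n,uv,z):
    m=bot.camera_model(n);T=np.array(m["pose"]);d=T[:3,:3]@np.linalg.inv(m["intrinsics"])@[uv[0],uv[1],1]
    return T[:3,3]+d*(z-T[2,3])/d[2]
def proj(n,p):
    m=bot.camera_model(n);T=np.array(m["pose"]);c=T[:3,:3].T@(np.array(p)-T[:3,3]);q=m["intrinsics"]@c;return q[:2]/q[2]
E
python3 - <<'E'
from h import *
im=cv2.imread("pics/top0.png")
hsv=cv2.cvtColor(im,cv2.COLOR_BGR2HSV)
red=((hsv[...,0]<8)|(hsv[...,0]>172))&(hsv[...,1]>170)&(hsv[...,2]>110)
blk=hsv[...,2]<45
for nm,k in(("red",red),("blk",blk),("blue",(abs(hsv[...,0].astype(int)-110)<12)&(hsv[...,1]>120))):
    k=k.astype(np.uint8);k[:150]=0;k[270:]=0;k[:,:240]=0;k[:,400:]=0
    n,_,s,c=cv2.connectedComponentsWithStats(k)
    for i in range(1,n):
        if s[i,4]>8: print(nm,s[i].tolist(),c[i].round(1),ray("top",c[i],.084 if nm!="blue" else .13).round(4))
c=im[145:275,240:400]
cv2.imwrite("pics/c.png",cv2.resize(c,None,fx=4.6,fy=4.6,interpolation=cv2.INTER_CUBIC))
E
```

```text
red [289, 211, 8, 8, 47] [292.6 214.2] [0.5126 0.1022 0.084 ]
red [265, 227, 8, 8, 46] [268.8 230.6] [0.459  0.1781 0.084 ]
red [305, 231, 8, 8, 50] [308.3 234.1] [0.449  0.0507 0.084 ]
```

View pics/c.png

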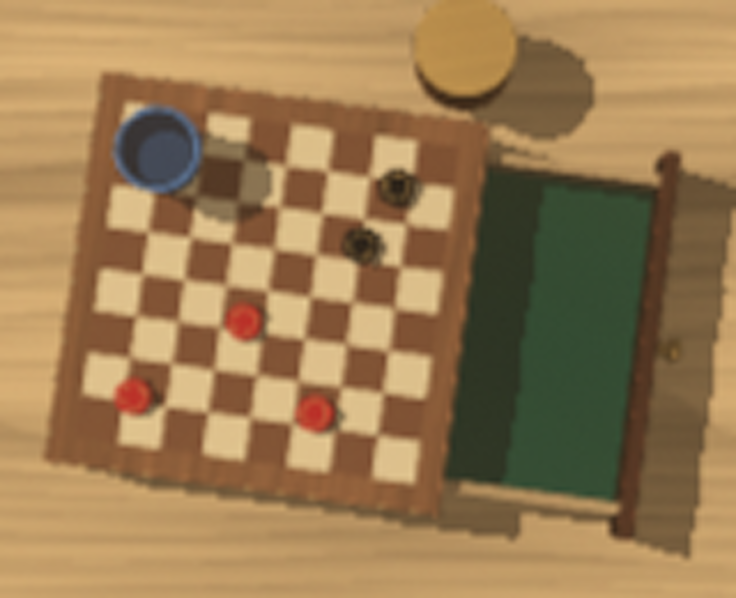

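The crop shows the board corners at crop pixels (103,73), (490,122), (437,515) and (45,460). The black men are at (397,187) and (363,245), the cup rim at (158,149), the candle lid at (465,50) and the knob at (675,350).

```bash
python3 - <<'E'
from h import *
f=lambda u,v,z:ray("top",((u+.5)/4.6-.5+240,(v+.5)/4.6-.5+145),z)
# box frame fit
C=np.array([f(*p,.075)[:2] for p in((103,73),(490,122),(437,515),(45,460))])
print(C.round(4).tolist(),[np.linalg.norm(C[i]-C[i-1]).round(3) for i in range(4)])
# box x front->rear, y left of it. rear ~ +y world; box y ~ -x world. TL=rear,+worldx => (140,-140)
B=np.array([[.14,-.14],[-.14,-.14],[-.14,.14],[.14,.14]])
cw=C.mean(0);H=B.T@(C-cw);U,S,V=np.linalg.svd(H);R=(V.T@U.T)
print("center",cw.round(4),"yaw",np.degrees(np.arctan2(R[1,0],R[0,0])).round(2),"resid",((B@R.T+cw-C)*1000).round(1).tolist())
P={"m1":f(397,187,.084),"m3":f(363,245,.084),"r2":ray("top",(292.6,214.2),.084),"r4":ray("top",(268.8,230.6),.084),"r5":ray("top",(308.3,234.1),.084),
"cup":f(158,149,.133),"candle":f(465,50,.078),"panA":f(680,152,.062),"panB":f(635,537,.062),"knob":f(675,350,.034)}
for k,p in P.items(): print(k,p.round(4),"box",((p[:2]-cw)@R*1000).round(1))
o=bot.get_obs();from scipy.spatial.transform import Rotation as Ro
print(Ro.from_quat(o["tcp_rot"]).as_matrix().round(3).tolist())
E
```

```text
[[0.6885, 0.2066], [0.6559, -0.0695], [0.3782, -0.0344], [0.4132, 0.241]] [np.float64(0.277), np.float64(0.278), np.float64(0.28), np.float64(0.278)]
center [0.5339 0.0859] yaw 82.93 resid [[1.6, 1.0], [-0.2, -0.8], [-0.4, -1.3], [-1.0, 1.1]]
m1 [ 0.6076 -0.004   0.084 ] box [-80.2 -84.1]
m3 [0.5663 0.0194 0.084 ] box [-62.  -40.3]
r2 [0.5125 0.1023 0.084 ] box [13.7 23.3]
r4 [0.4589 0.178  0.084 ] box [82.1 85.8]
r5 [0.4491 0.0508 0.084 ] box [-45.3  79.9]
cup [0.6258 0.159  0.133 ] box [ 83.8 -82.1]
candle [ 0.7069 -0.0512  0.078 ] box [-114.8 -188.6]
panA [ 0.6376 -0.2059  0.062 ] box [-276.8 -138.8]
panB [ 0.3641 -0.174   0.062 ] box [-278.9  136.6]
knob [ 0.4973 -0.2059  0.034 ] box [-294.1    0.4]
[[-0.901, 0.433, -0.001], [0.433, 0.901, -0.001], [0.0, -0.002, -1.0]]
```

>>> apply_moves --steps '[0,0,0,10.2,0,0,0,10.2,0,0,0,10.2,0,0,0,10.2,0,0,0,10.2,0,0,0,10.2,0,0,0,10.2,0,0,0,0]' --claw -0.68

```text
clock: 1.1
eef_pos: [0.2488, 0.5181, 0.1828]
tcp_rot: [0.749, 0.663, -0.0, 0.0]
contact_force: [-0.6, -0.7, 0.3]
gripper_width: 0.0178
grasp_force: 0.0
```

>>> apply_moves --steps '[-50,32,0,0,-50,32,0,0,-50,32,0,0,-50,32,0,0,-50,32,0,0,-50,32,0,0,-50,32,0,0,-50,32,0,0]'

```text
clock: 2.1
eef_pos: [0.4544, 0.0881, 0.1833]
tcp_rot: [0.748, 0.663, 0.0, 0.0]
contact_force: [0.5, 1.2, -0.3]
gripper_width: 0.015
grasp_force: 0.0
```

```bash
cat >> h.py <<'E'
from scipy.spatial.transform import Rotation as Ro
def where():
    o=bot.get_obs();a=np.radians(82.93);R=np.array([[np.cos(a),-np.sin(a)],[np.sin(a),np.cos(a)]])
    p=np.array(o["eef_pos"]);M=Ro.from_quat(o["tcp_rot"]).as_matrix()
    print("t",o["clock"],"box",((p[:2]-[.5339,.0859])@R*1000).round(1),"z",(p[2]*1000).round(1),"toolx yaw",np.degrees(np.arctan2(M[1,0],M[0,0])).round(2),"w",o["gripper_width"],"F",np.round(o["contact_force"],1))
E
python3 -c "
from h import *
where()"
```

```text
t 2.1 box [-7.6 79.1] z 183.3 toolx yaw 83.13 w 0.014985478594892509 F [ 0.5  1.2 -0.3]
```

>>> apply_moves --steps '[0,0,25,0,0,0,25,0,0,0,25,0,0,0,15,0,0,0,8,0,0,0,4,0,0,0,2,0,0,0,0,0]'

```text
clock: 3.1
eef_pos: [0.4542, 0.09, 0.0796]
tcp_rot: [0.749, 0.662, 0.0, 0.0]
contact_force: [0.0, -0.6, 0.6]
gripper_width: 0.0149
grasp_force: 0.0
```

```bash
python3 -c "
from h import *
where();im=bot.read_camera('side');cv2.imwrite('pics/s1.png',cv2.resize(im[130:260,240:400],None,fx=4.6,fy=4.6,interpolation=cv2.INTER_CUBIC))"
```

```text
t 3.1 box [-5.7 79.6] z 79.6 toolx yaw 82.97 w 0.014894249127487453 F [ 0.  -0.6  0.6]
```

View pics/s1.png

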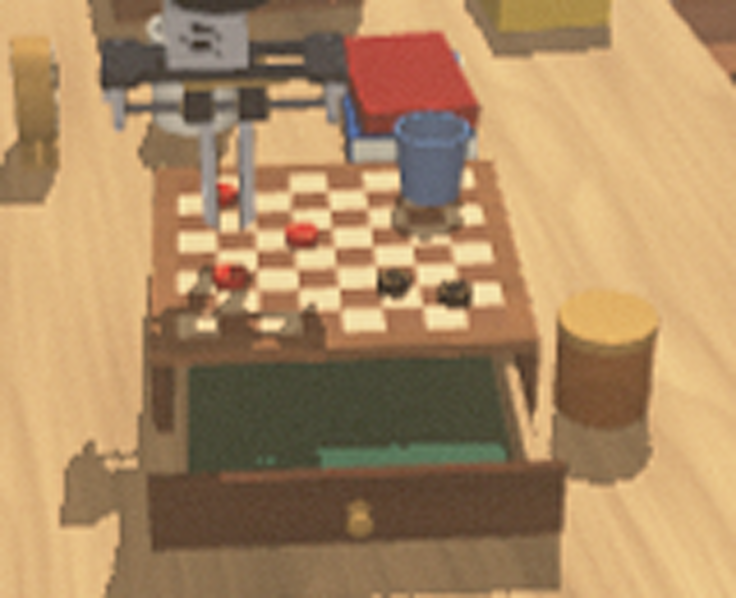

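The fingers stand at crop (228,220), centred behind the red man at (232,275). The drawer is empty and there is no contact yet.

>>> apply_moves --steps '[-12,0,1,0,-16,0,0,0,-18,0,0,0,-18,0,0,0,-20,0,0,0,-20,0,0,0,-20,0,0,0,-20,0,0,0]'

```text
clock: 4.15
eef_pos: [0.4357, -0.0547, 0.0784]
tcp_rot: [0.75, 0.662, -0.0, 0.0]
contact_force: [-0.6, 0.9, -0.0]
gripper_width: 0.0149
grasp_force: 0.0
```

```bash
python3 -c "
from h import *
where();im=bot.read_camera('side');cv2.imwrite('pics/s2.png',cv2.resize(im[130:260,240:400],None,fx=4.6,fy=4.6,interpolation=cv2.INTER_CUBIC))"
```

```text
t 4.15 box [-151.6   80.2] z 78.4 toolx yaw 82.9 w 0.014860677530910957 F [-0.6  0.9 -0. ]
```

View pics/s2.png

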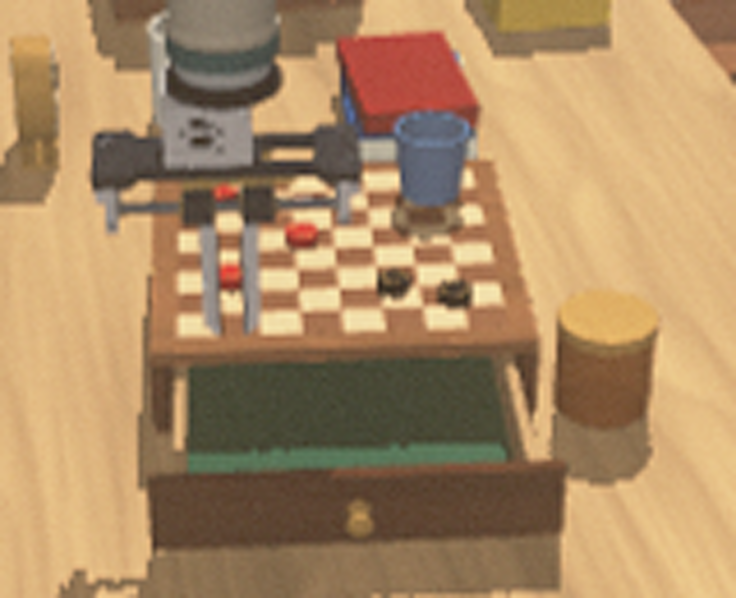

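The red man is still at crop (231,275) and the fingers are past it, with their tips at (212..250,330). The tips must be passing above it, so I'll compare the projected positions.

```bash
python3 - <<'E'
from h import *
a=np.radians(82.93);R=np.array([[np.cos(a),-np.sin(a)],[np.sin(a),np.cos(a)]])
W=lambda x,y,z:np.r_[R@[x,y]+[.5339,.0859],z]
s=lambda p:((proj("side",p)-[240,130]+.5)*4.6-.5).round(0)
p=bot.get_obs()["eef_pos"]
print("tcp",s(p),"tips",s(W(-.1516,.09,.0784)),s(W(-.1516,.07,.0784)))
for z in(.09,.1,.11):print(z,s(W(-.1516,.08,z)))
print("edge corners",s(W(-.14,.14,.075)),s(W(-.14,-.14,.075)),"rear",s(W(.14,.14,.075)),s(W(.14,-.14,.075)))
print("r5",s(W(-.045,.08,.084)), "tip before",s(W(-.0057,.08,.0796)))
im=bot.read_camera("top");
q=((proj("top",p)-[240,145]+.5)*4.6-.5);print("top tcp",q)
cv2.imwrite("pics/t2.png",cv2.resize(im[145:275,240:400],None,fx=4.6,fy=4.6,interpolation=cv2.INTER_CUBIC))
E
```

```text
tcp [234. 353.] tips [219. 352.] [248. 351.]
0.09 [233. 338.]
0.1 [233. 326.]
0.11 [232. 314.]
edge corners [148. 350.] [541. 336.] rear [154. 164.] [492. 154.]
r5 [231. 268.] tip before [230. 246.]
top tcp [469.59798187 432.70692446]
```

View pics/t2.png

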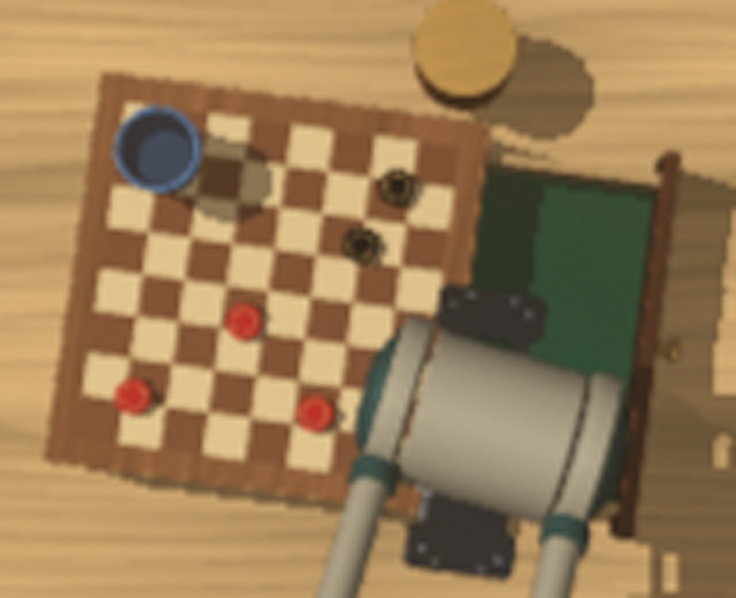

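The top view confirms the horizontal position: the tool is over (470,433) as predicted and r5 is still at (316,412). In the side view the tips are about 17 mm higher than the reported z. I'll go back and come down lower, watching the force.

>>> apply_moves --steps '[0,0,-10,0,30,0,0,0,40,0,0,0,40,0,0,0,34,0,0,0,0,0,10,0,0,0,7,0,0,0,3,0]'

```text
clock: 5.25
eef_pos: [0.4532, 0.0891, 0.0676]
tcp_rot: [0.75, 0.662, -0.001, -0.0]
contact_force: [-0.6, 0.0, -0.2]
gripper_width: 0.0151
grasp_force: 0.0
```

>>> apply_moves --steps '[0,0,0,0,0,0,1,0,0,0,1,0,0,0,1,0,0,0,0,0,0,0,0,0,0,0,0,0,0,0,0,0]'

```text
clock: 6.25
eef_pos: [0.4539, 0.09, 0.0653]
tcp_rot: [0.749, 0.662, 0.0, 0.0]
contact_force: [-0.4, 0.2, -0.1]
gripper_width: 0.0148
grasp_force: 0.0
```

```bash
python3 -c "
from h import *
where();im=bot.read_camera('side');cv2.imwrite('pics/s3.png',cv2.resize(im[150:230,260:340],None,fx=7,fy=7,interpolation=cv2.INTER_CUBIC))
p=bot.get_obs()['eef_pos']
for dz in (0,.01,.015,.018):print(dz,((proj('side',p+np.array([0,0,dz]))-[260,150]+.5)*7-.5).round())"
```

```text
t 6.25 box [-5.8 79.9] z 65.3 toolx yaw 82.95 w 0.014818726907257787 F [-0.4  0.2 -0.1]
0 [211. 260.]
0.01 [210. 242.]
0.015 [210. 234.]
0.018 [210. 229.]
```

View pics/s3.png

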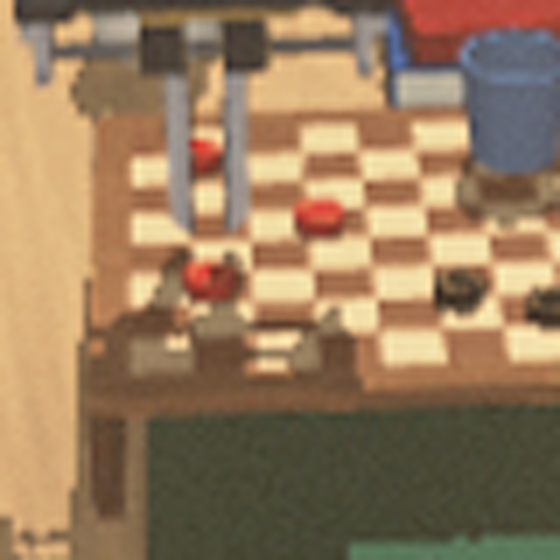

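The fingertips are at crop (182,228) and (235,228), centred behind the red man at (212,280). That puts the tips about 18 mm above the reported TCP, and there is no force yet. I'll lower in small steps.

>>> apply_moves --steps '[0,0,1,0,0,0,1,0,0,0,1,0,0,0,1,0,0,0,0,0,0,0,0,0,0,0,0,0,0,0,0,0]'

```text
clock: 7.3
eef_pos: [0.454, 0.0899, 0.0613]
tcp_rot: [0.749, 0.662, 0.0, 0.0]
contact_force: [0.4, -0.4, 1.0]
gripper_width: 0.0152
grasp_force: 0.0
```

>>> apply_moves --steps '[0,0,1,0,0,0,1,0,0,0,0,0,0,0,0,0,0,0,0,0,0,0,0,0,0,0,0,0,0,0,0,0]'

```text
clock: 8.3
eef_pos: [0.4539, 0.0899, 0.0593]
tcp_rot: [0.749, 0.662, 0.0, 0.0]
contact_force: [0.1, -0.1, 0.1]
gripper_width: 0.0151
grasp_force: 0.0
```

>>> apply_moves --steps '[-12,0,0,0,-16,0,0,0,-18,0,0,0,-18,0,0,0,-20,0,0,0,-20,0,0,0,-20,0,0,0,-20,0,0,0]'

```text
clock: 9.3
eef_pos: [0.4357, -0.0547, 0.0593]
tcp_rot: [0.75, 0.662, -0.0, 0.0]
contact_force: [-0.0, 0.0, -0.4]
gripper_width: 0.0149
grasp_force: 0.0
```

```bash
python3 -c "
from h import *
where();im=bot.read_camera('side');cv2.imwrite('pics/s4.png',cv2.resize(im[130:260,260:390],None,fx=4.6,fy=4.6,interpolation=cv2.INTER_CUBIC))"
```

```text
t 9.3 box [-151.6   80.2] z 59.3 toolx yaw 82.89 w 0.014934151981171161 F [-0.   0.  -0.4]
```

View pics/s4.png

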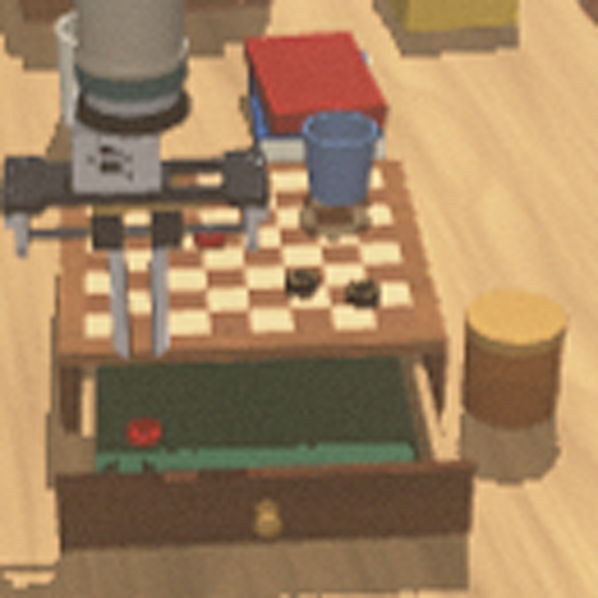

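The first man (red) now lies on the drawer floor at crop (145,432), so the tool height works. Next is the rear red man at box (82,86).

>>> apply_moves --steps '[0,0,-40,0,45,-1,0,0,45,-1,0,0,45,-1,0,0,45,-1,0,0,45,-1,0,0,45,-1,0,0,0,0,0,0]'

```text
clock: 10.35
eef_pos: [0.4636, 0.2177, 0.0992]
tcp_rot: [0.748, 0.663, 0.0, -0.0]
contact_force: [-0.2, -0.8, -1.3]
gripper_width: 0.0149
grasp_force: 0.0
```

>>> apply_moves --steps '[0,0,20,0,0,0,14,0,0,0,6,0,0,0,0,0,-10,0,0,0,-14,0,0,0,-18,0,0,0,-18,0,0,0]'

```text
clock: 11.35
eef_pos: [0.4559, 0.1547, 0.0595]
tcp_rot: [0.749, 0.662, 0.0, 0.0]
contact_force: [0.0, 0.8, -0.0]
gripper_width: 0.0154
grasp_force: 0.1
```

```bash
cat >> h.py <<'E'
def men():
    a=np.radians(82.93);R=np.array([[np.cos(a),-np.sin(a)],[np.sin(a),np.cos(a)]])
    for n in("side","top"):
        h=cv2.cvtColor(bot.read_camera(n),cv2.COLOR_BGR2HSV)
        k=(((h[...,0]<8)|(h[...,0]>172))&(h[...,1]>160)&(h[...,2]>90)).astype(np.uint8)
        b=np.array([proj(n,np.r_[R@[x,y]+[.5339,.0859],z]) for x in(-.29,.15) for y in(-.15,.15) for z in (.02,.085)])
        m=np.zeros_like(k);(u0,v0),(u1,v1)=b.min(0).astype(int),b.max(0).astype(int);m[v0:v1,u0:u1]=k[v0:v1,u0:u1]
        N,_,s,c=cv2.connectedComponentsWithStats(m)
        for i in range(1,N):
            if s[i,4]>6: print(n,s[i,4],"onboard",*[((ray(n,c[i],z)[:2]-[.5339,.0859])@R*1000).round() for z in(.08,.025)])
E
python3 -c "
from h import *
where();men()"
```

```text
t 11.35 box [58.7 85.9] z 59.5 toolx yaw 82.93 w 0.015421885484832287 F [ 0.   0.8 -0. ]
side 24 onboard [34. 87.] [132.  88.]
side 24 onboard [ 9. 25.] [104.  22.]
side 31 onboard [-254.   81.] [-177.   81.]
top 50 onboard [14. 23.] [18. 21.]
top 42 onboard [-168.   82.] [-170.   81.]
```

>>> apply_moves --steps '[-20,0,0,0,-22,0,0,0,-22,0,0,0,-22,0,0,0,-22,0,0,0,-22,0,0,0,-22,0,0,0,-22,0,0,0]'

```text
clock: 12.45
eef_pos: [0.4347, -0.0172, 0.0594]
tcp_rot: [0.749, 0.662, 0.0, 0.0]
contact_force: [-0.1, 1.0, -0.2]
gripper_width: 0.015
grasp_force: 0.1
```

>>> apply_moves --steps '[-20,0,0,0,-18,0,0,0,0,0,0,0,0,0,-40,0,40,18,0,0,50,15,0,0,50,15,0,0,54,14,0,0]'

```text
clock: 13.45
eef_pos: [0.5158, 0.1331, 0.0994]
tcp_rot: [0.749, 0.662, 0.0, -0.0]
contact_force: [1.0, 0.4, 0.6]
gripper_width: 0.0148
grasp_force: 0.0
```

```bash
python3 -c "
from h import *
where();men()"
```

```text
t 13.45 box [44.6 23.8] z 99.4 toolx yaw 82.95 w 0.014754004082674918 F [1.  0.4 0.6]
side 22 onboard [ 9. 26.] [105.  22.]
side 53 onboard [-246.   85.] [-168.   85.]
top 47 onboard [13. 24.] [18. 21.]
top 63 onboard [-162.   86.] [-164.   86.]
```

>>> apply_moves --steps '[4,0,20,0,0,0,14,0,0,0,6,0,0,0,0,0,-12,0,0,0,-16,0,0,0,-20,0,0,0,-22,0,0,0]'

```text
clock: 14.55
eef_pos: [0.5072, 0.0636, 0.0597]
tcp_rot: [0.749, 0.662, 0.0, 0.0]
contact_force: [0.7, -0.6, -0.4]
gripper_width: 0.0153
grasp_force: 0.1
```

>>> apply_moves --steps '[-22,0,0,0,-22,0,0,0,-22,0,0,0,-22,0,0,0,-22,0,0,0,-20,0,0,0,0,0,0,0,0,0,-40,0]'

```text
clock: 15.55
eef_pos: [0.4884, -0.0634, 0.0975]
tcp_rot: [0.75, 0.662, -0.002, -0.003]
contact_force: [0.2, -0.4, -0.4]
gripper_width: 0.0147
grasp_force: 0.0
```

```bash
python3 -c "
from h import *
where();men()"
```

```text
t 15.55 box [-153.8   26.7] z 97.5 toolx yaw 82.86 w 0.014707014373558569 F [ 0.2 -0.4 -0.4]
side 53 onboard [-246.   85.] [-168.   85.]
side 33 onboard [-254.   28.] [-177.   24.]
```

>>> apply_moves --steps '[30,16,0,0,40,20,0,0,40,20,0,0,14,8,0,0,0,0,0,0,0,0,0,0,0,0,0,0,0,0,0,0]'

```text
clock: 16.65
eef_pos: [0.5697, 0.0505, 0.0994]
tcp_rot: [0.75, 0.662, -0.0, 0.0]
contact_force: [-1.4, 0.7, 1.4]
gripper_width: 0.015
grasp_force: 0.0
```

```bash
python3 -c "
from h import *
where()"
```

```text
t 16.65 box [-30.7 -39.9] z 99.4 toolx yaw 82.88 w 0.01500681622514479 F [-1.4  0.7  1.4]
```

>>> apply_moves --steps '[0,0,20,0,0,0,14,0,0,0,6,0,0,0,0,0,-12,0,0,0,-14,0,0,0,-16,0,0,0,-18,0,0,0]'

```text
clock: 17.65
eef_pos: [0.5626, -0.0096, 0.0595]
tcp_rot: [0.749, 0.662, 0.0, 0.0]
contact_force: [0.9, 0.3, 0.3]
gripper_width: 0.0147
grasp_force: 0.1
```

>>> apply_moves --steps '[-20,0,0,0,-20,0,0,0,-20,0,0,0,0,0,0,0,0,0,-40,0,35,14,0,0,40,16,0,0,28,14,0,0]'

```text
clock: 18.65
eef_pos: [0.6122, 0.0312, 0.0994]
tcp_rot: [0.749, 0.663, 0.0, -0.0]
contact_force: [-0.0, -0.7, -0.3]
gripper_width: 0.0148
grasp_force: 0.0
```

>>> apply_moves --steps '[0,0,0,0,0,0,0,0,0,0,0,0,0,0,0,0,0,0,0,0,0,0,0,0,0,0,0,0,0,0,0,0]'

```text
clock: 19.65
eef_pos: [0.6116, 0.0291, 0.0993]
tcp_rot: [0.749, 0.662, 0.0, -0.0]
contact_force: [0.0, -0.1, -0.3]
gripper_width: 0.0153
grasp_force: 0.0
```

```bash
python3 -c "
from h import *
where();im=bot.read_camera('side');cv2.imwrite('pics/s5.png',cv2.resize(im[130:260,260:390],None,fx=4.6,fy=4.6,interpolation=cv2.INTER_CUBIC))"
```

```text
t 19.65 box [-46.8 -84.1] z 99.3 toolx yaw 82.94 w 0.01525604665333993 F [ 0.  -0.1 -0.3]
```

View pics/s5.png

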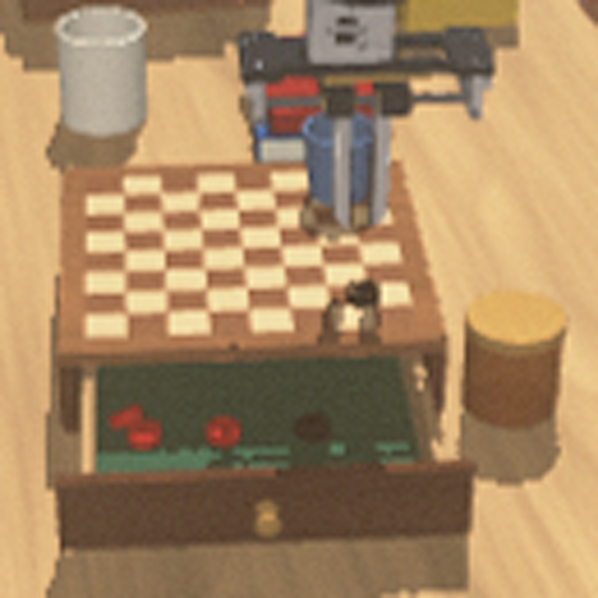

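Four men are in the drawer: red at (125,417), (145,435) and (223,432), black at (313,428). The last black man is at (360,293), just ahead of the fingers.

>>> apply_moves --steps '[0,0,20,0,0,0,14,0,0,0,6,0,0,0,0,0,-12,0,0,0,-14,0,0,0,-16,0,0,0,-18,0,0,0]'

```text
clock: 20.7
eef_pos: [0.6042, -0.032, 0.0595]
tcp_rot: [0.749, 0.662, 0.0, 0.0]
contact_force: [0.8, 0.5, 0.4]
gripper_width: 0.0153
grasp_force: 0.1
```

>>> apply_moves --steps '[-20,0,0,0,-20,0,0,0,-5,0,0,0,0,0,0,0,0,0,-40,0,0,0,-40,0,0,0,0,0,0,0,0,0]' --claw -1

```text
clock: 21.7
eef_pos: [0.5981, -0.0744, 0.1386]
tcp_rot: [0.749, 0.663, -0.0, -0.001]
contact_force: [-0.1, -0.5, -0.1]
gripper_width: 0.0007
grasp_force: 0.0
```

```bash
python3 - <<'E'
from h import *
where()
a=np.radians(82.93);R=np.array([[np.cos(a),-np.sin(a)],[np.sin(a),np.cos(a)]])
im=bot.read_camera('side');t=cv2.imread("pics/s5.png")
g=cv2.cvtColor(im,cv2.COLOR_BGR2HSV)
# dark blobs in drawer and on board
for nm,c,z in(("m1 old spot",(-.080,-.084),.084),):
    p=proj("side",np.r_[R@c+[.5339,.0859],z]);u,v=p.round().astype(int);print(nm,p.round(),g[v-2:v+3,u-4:u+5,2].min(0))
k=(g[...,2]<38).astype(np.uint8);m=k*0;m[205:235,275:355]=k[205:235,275:355]
N,_,s,c=cv2.connectedComponentsWithStats(m)
for i in range(1,N):
    if s[i,4]>8:print(s[i].tolist(),((ray("side",c[i],.025)[:2]-[.5339,.0859])@R*1000).round())
E
```

```text
t 21.7 box [-151.2  -83.5] z 138.6 toolx yaw 82.99 w 0.0007399726560279026 F [-0.1 -0.5 -0.1]
m1 old spot [338. 191.] [173 168 170 171 167 187 168 169 170]
```

>>> apply_moves --steps '[-30,-12,0,0,-40,-14,0,0,-45,-14,0,0,-45,-14,0,0,0,0,0,0,0,0,0,0,0,0,0,0,0,0,0,0]'

```text
clock: 22.75
eef_pos: [0.5258, -0.2262, 0.1391]
tcp_rot: [0.749, 0.663, 0.0, -0.0]
contact_force: [0.5, -0.1, 0.0]
gripper_width: 0.0004
grasp_force: 0.0
```

```bash
python3 -c "
from h import *
where();im=bot.read_camera('top');s=bot.read_camera('side');A=cv2.resize(im[150:270,240:400],None,fx=4.6,fy=4.6,interpolation=cv2.INTER_CUBIC)[:,:,:];B=cv2.resize(s[130:260,260:390],None,fx=4,fy=4,interpolation=cv2.INTER_CUBIC)
A=cv2.resize(A[:,300:600],None,fx=.9,fy=.9);H=np.zeros((530,800,3),np.uint8);H[:A.shape[0],:A.shape[1]]=A;H[:520,275:795]=B;cv2.imwrite('pics/s6.png',H)"
```

```text
t 22.75 box [-310.7  -30.4] z 139.1 toolx yaw 83.04 w 0.0004034334762178641 F [ 0.5 -0.1  0. ]
```

View pics/s6.png

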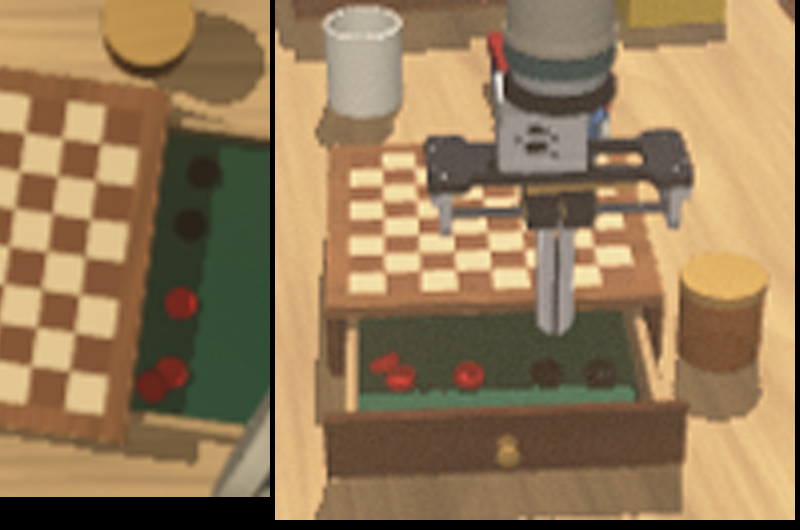

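All five men lie in the drawer: three red on the left, two black at (545,372) and (600,374). The board is clear apart from the cup. Now I'll shut the drawer, pushing beside the knob.

>>> apply_moves --steps '[-10,0,25,0,0,0,25,0,0,0,25,0,0,0,25,0,0,0,15,0,0,0,9,0,0,0,0,0,0,0,0,0]'

```text
clock: 23.85
eef_pos: [0.525, -0.2376, 0.016]
tcp_rot: [0.749, 0.662, 0.0, 0.001]
contact_force: [-0.8, 0.2, 0.1]
gripper_width: 0.0007
grasp_force: 0.0
```

>>> apply_moves --steps '[10,0,0,0,10,0,0,0,10,0,0,0,10,0,0,0,12,0,0,0,12,0,0,0,12,0,0,0,12,0,0,0]'

```text
clock: 24.85
eef_pos: [0.5353, -0.1492, 0.0154]
tcp_rot: [0.749, 0.662, 0.0, 0.0]
contact_force: [-1.4, -3.7, 2.2]
gripper_width: 0.0007
grasp_force: 1.6
```

```bash
python3 -c "
from h import *
where()"
```

```text
t 24.85 box [-233.1  -30.3] z 15.4 toolx yaw 82.95 w 0.0006735518683077587 F [-1.4 -3.7  2.2]
```

>>> apply_moves --steps '[10,0,0,0,10,0,0,0,10,0,0,0,10,0,0,0,8,0,0,0,6,0,0,0,4,0,0,0,2,0,0,0]'

```text
clock: 25.85
eef_pos: [0.5427, -0.0901, 0.0152]
tcp_rot: [0.749, 0.662, 0.0, 0.0]
contact_force: [1.1, -1.8, 1.5]
gripper_width: 0.0007
grasp_force: 1.1
```

>>> apply_moves --steps '[2,0,0,0,2,0,0,0,2,0,0,0,2,0,0,0,1,0,0,0,1,0,0,0,0,0,0,0,0,0,0,0]'

```text
clock: 26.85
eef_pos: [0.5433, -0.0801, 0.0151]
tcp_rot: [0.749, 0.662, -0.0, -0.0]
contact_force: [1.3, -0.6, 0.1]
gripper_width: 0.0007
grasp_force: 0.7
```

```bash
python3 -c "
from h import *
where()"
```

```text
t 26.85 box [-163.6  -29.7] z 15.1 toolx yaw 82.94 w 0.0006614526337296635 F [ 1.3 -0.6  0.1]
```

Closing in 1 mm steps until the force rises at the stop.

>>> apply_moves --steps '[1,0,0,0,1,0,0,0,1,0,0,0,0,0,0,0,0,0,0,0,0,0,0,0,0,0,0,0,0,0,0,0]'

```text
clock: 27.85
eef_pos: [0.5434, -0.0791, 0.0152]
tcp_rot: [0.749, 0.663, -0.001, 0.001]
contact_force: [-0.9, -6.8, -0.4]
gripper_width: 0.0005
grasp_force: 3.4
```

>>> apply_moves --steps '[1,0,0,0,1,0,0,0,0,0,0,0,0,0,0,0,0,0,0,0,0,0,0,0,0,0,0,0,0,0,0,0]'

```text
clock: 28.85
eef_pos: [0.5434, -0.0792, 0.0152]
tcp_rot: [0.749, 0.663, -0.003, 0.002]
contact_force: [-1.0, -11.6, -0.8]
gripper_width: 0.0001
grasp_force: 6.0
```

>>> apply_moves --steps '[1,0,0,0,1,0,0,0,1,0,0,0,0,0,0,0,0,0,0,0,0,0,0,0,0,0,0,0,0,0,0,0]'

```text
clock: 29.85
eef_pos: [0.5434, -0.0793, 0.0153]
tcp_rot: [0.748, 0.664, -0.005, 0.003]
contact_force: [-2.7, -19.5, -0.1]
gripper_width: 0.0006
grasp_force: 10.0
```

>>> apply_moves --steps '[-8,0,0,0,-30,0,0,0,-40,0,0,0,-30,0,0,0,0,0,-40,0,0,0,-50,0,0,0,-50,0,0,0,0,0]'

```text
clock: 30.85
eef_pos: [0.5338, -0.1796, 0.1593]
tcp_rot: [0.749, 0.662, 0.002, 0.003]
contact_force: [0.8, -0.7, -0.5]
gripper_width: 0.0004
grasp_force: 0.0
```

>>> apply_moves --steps '[-40,30,0,0,-40,0,0,0,0,0,0,0,0,0,0,0,0,0,0,0,0,0,0,0,0,0,0,0,0,0,0,0]'

```text
clock: 31.85
eef_pos: [0.5514, -0.2625, 0.1554]
tcp_rot: [0.749, 0.662, 0.0, 0.0]
contact_force: [-0.2, 0.4, 0.7]
gripper_width: 0.0009
grasp_force: 0.0
```

```bash
python3 - <<'E'
from h import *
where()
im=bot.read_camera("top");cv2.imwrite("pics/t9.png",im)
a=np.radians(82.93);R=np.array([[np.cos(a),-np.sin(a)],[np.sin(a),np.cos(a)]])
# brightness profile along box -x on panel top (z=.062) at several y
for y in(-.1,-.06,.06,.1):
    r=[]
    for x in range(-200,-119,4):
        p=proj("top",np.r_[R@[x/1000,y]+[.5339,.0859],.062]).astype(np.float32)
        r.append(tuple(cv2.getRectSubPix(im,(1,1),(float(p[0]),float(p[1])))[0,0].tolist())[2])
    print(y,r)
h=cv2.cvtColor(im,cv2.COLOR_BGR2HSV);o=cv2.cvtColor(cv2.imread("pics/top0.png"),cv2.COLOR_BGR2HSV)
for q in(o,h):
    k=cv2.inRange(q[160:195,255:295],(100,110,30),(122,255,255));print("cup",cv2.countNonZero(k),cv2.moments(k,True)["m10"]/max(1,cv2.countNonZero(k)),cv2.moments(k,True)["m01"]/max(1,cv2.countNonZero(k)))
print("candle diff",cv2.absdiff(im,cv2.imread("pics/top0.png"))[140:170,325:358].mean())
E
```

```text
t 31.85 box [-343.5  -60.3] z 155.4 toolx yaw 82.96 w 0.0009150308720351557 F [-0.2  0.4  0.7]
-0.1 [151, 113, 112, 113, 113, 113, 114, 113, 115, 115, 115, 112, 91, 66, 72, 110, 134, 135, 139, 142, 137]
-0.06 [186, 124, 125, 124, 124, 125, 125, 125, 125, 126, 126, 124, 102, 72, 65, 97, 138, 132, 133, 146, 154]
0.06 [167, 123, 113, 114, 115, 115, 117, 117, 118, 117, 118, 118, 103, 75, 66, 89, 133, 140, 143, 142, 156]
0.1 [176, 122, 122, 122, 122, 122, 121, 120, 119, 119, 118, 114, 98, 81, 68, 95, 128, 136, 140, 149, 187]
cup 0 0.0 0.0
cup 0 0.0 0.0
candle diff 2.5653198653198652
```

```bash
python3 -c "
from h import *
a=cv2.imread('pics/t9.png');b=cv2.imread('pics/top0.png');print(cv2.absdiff(a,b)[165:190,262:288].mean())
print(bot.close_job())"
```

```text
1.8317948717948718
the job is handed in; nothing more can be done
None
```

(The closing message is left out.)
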